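# Find the socket for the boot jig's nut

### The job

Lock the floating carriage of the ski-boot jig by turning its clamp knob clockwise to the stop. Then try the big sockets from the mat on the carriage's hex nut until you find the one that goes fully down over it; stand one that does not fit back upright on the mat. Finish with the fitting socket fully seated on the nut and still held in the gripper, the carriage locked and the other two sockets standing on the mat; leave the jar, screwdriver and brush alone.

Things in the scene. Friction and masses are not known exactly. Their poses are not given: they have to be found in the camera images.
- jig: Grey steel bed of the boot jig, fixed to the bench, 130 x 260 mm, 35 mm high. Origin: centre of its underside; y along the bed's length, x across, z up. Small steel fork near its +y end (top 56 mm above the bench), low cross bar at its -y end (top 53 mm).
- carriage (a joint): Aluminium carriage on the bed, floats along the jig's y with light friction (about 3 N), value in m from -0.003 to 0.003. As the knob is turned home its pin swings into the fork, pushes the carriage (and so the knob) towards 0 and keeps it there within 1.5 mm: let a gripped knob give way or move along by that much.
- clamp_knob (a joint): Angle (rad) of the black clamp knob on the carriage: 0 loose, grows clockwise seen from above, 1.5 fully home at its stop. Light turning friction, about 0.06 Nm, up to 0.2 Nm while it draws the carriage in.
- knob_grip (a point): On the knob's axis, 88 mm above the bench, in its grip bar: 46 mm long along this frame's x, 14 mm thick along this frame's y (grip across it), bar from 70 to 97 mm above the bench. Under it an arm at 58-64 mm reaches 42 mm from the axis and carries the locking pin. The frame turns with the knob (about -z). The knob's axis is 100 mm from the nut, to the jig's +y.
- nut (a point): Centre of the underside of the steel hex nut on the carriage, where a seated socket's rim rests (on a 46 mm washer), 58 mm above the bench; axes as the jig's (turned only about z). Nut 22 mm across flats, 12 mm high, a pair of flats facing this frame's +x and -x; a 12 mm stud stands 7 mm above it. The nut does not turn.
- mat: Black rubber mat, fixed, 130 (x) x 270 (y) x 4 mm thick; origin at the centre of its underside. The three sockets stand on it in a row along its y, about 85 mm apart.
- socket_a_mid (a point): Centre, half-way up, of one of two big loose steel sockets, alike outside, standing mouth down on the mat; z up its axis. 76 mm tall: round body 34 mm across for the lower 36 mm (rim 38 mm below this point), then a dark hex adapter 24 mm across flats, 40 mm tall, to the top: grip it on two opposite flats, e.g. 20 mm above this point. Flats face this frame's +x and every 60 degrees. 0.18 kg.
- socket_b_mid (a point): Centre of the other big socket, outside as socket_a. The mouth of each is a hexagon 24 mm deep, flats parallel to its adapter's flats. The openings differ in width and cannot be seen as they stand: one of the two goes over the nut (0.9 mm play on each flat); the other is too narrow and stops on top of the nut, about 12 mm above the seat.
- socket_c_mid (a point): Centre of the third socket, plainly too small: thinner, body 22 mm across (the nut is 25 mm over its corners), hex adapter 14 mm across flats, 76 mm tall. It cannot fit and just stays standing on the mat. 0.1 kg.
- wax_jar: Bystander: closed white jar, 60 mm across, 70 mm tall; origin at the centre of its underside.
- screwdriver: Bystander: screwdriver lying on the bench beyond the jig.
- brush: Bystander: brush lying on the bench beyond the mat.
Things that resemble listed ones, but are neither listed nor needed, are in the scene too. What is shaped like the part that bears socket_b_mid but purple is not meant.

How it is judged (in metres and radians):
On the way:
1. the carriage is locked by the clamp knob while all three sockets still stand on the mat (value of joint clamp_knob above 1.3 rad and value of joint carriage between -0.0025 and 0.0025 m and angle between each of socket_a_mid, socket_b_mid, socket_c_mid's own z axis and vertical below 0.1 rad and x of socket_a_mid in the frame of mat between -0.07 and 0.07 m and y of socket_a_mid in the frame of mat between -0.14 and 0.14 m and z of each of socket_a_mid, socket_b_mid, socket_c_mid in the frame of mat below 0.048 m and x of socket_b_mid in the frame of mat between -0.07 and 0.07 m and y of socket_b_mid in the frame of mat between -0.14 and 0.14 m and x of socket_c_mid in the frame of mat between -0.07 and 0.07 m and y of socket_c_mid in the frame of mat between -0.14 and 0.14 m), for 0.2 s.
At the end, for the whole second after the job is handed in: Clamp knob past 1.3 rad with the carriage within 2.5 mm of 0; the fitting socket on the nut within 4 mm of its axis, rim within 4 mm of its seat, within 0.08 rad of upright and touched by the fingers with more than 1 N; the other two sockets within 0.1 rad of upright, standing on the mat (value of joint clamp_knob above 1.3 rad and value of joint carriage between -0.0025 and 0.0025 m and ((horizontal distance between socket_a_mid and nut below 0.004 m and z of socket_a_mid in the frame of nut between 0.034 and 0.042 m and angle between socket_a_mid's own z axis and vertical below 0.08 rad and contact force between the fingers and socket_a above 1 N and angle between each of socket_b_mid, socket_c_mid's own z axis and vertical below 0.1 rad and x of socket_b_mid in the frame of mat between -0.07 and 0.07 m and y of socket_b_mid in the frame of mat between -0.14 and 0.14 m and z of each of socket_b_mid, socket_c_mid in the frame of mat below 0.048 m and x of socket_c_mid in the frame of mat between -0.07 and 0.07 m and y of socket_c_mid in the frame of mat between -0.14 and 0.14 m) or (horizontal distance between socket_b_mid and nut below 0.004 m and z of socket_b_mid in the frame of nut between 0.034 and 0.042 m and angle between socket_b_mid's own z axis and vertical below 0.08 rad and contact force between the fingers and socket_b above 1 N and angle between each of socket_a_mid, socket_c_mid's own z axis and vertical below 0.1 rad and x of socket_a_mid in the frame of mat between -0.07 and 0.07 m and y of socket_a_mid in the frame of mat between -0.14 and 0.14 m and z of each of socket_a_mid, socket_c_mid in the frame of mat below 0.048 m and x of socket_c_mid in the frame of mat between -0.07 and 0.07 m and y of socket_c_mid in the frame of mat between -0.14 and 0.14 m))); the arm keeps its last pose, push and grip.
It fails at once if the wax jar is shoved more than 30 mm (distance of wax_jar from where it was at the start of the episode above 0.03 m).
It fails at once if the screwdriver is shoved more than 30 mm (distance of screwdriver from where it was at the start of the episode above 0.03 m).
It fails at once if the brush is shoved more than 30 mm (distance of brush from where it was at the start of the episode above 0.03 m).
It also fails if it takes over 70 s, if anything falls off the work surface, if the arm or the gripper's body presses on something with over 40 N, if the wrist force passes 120 N, or if a joint passes its speed limit or range.

### The arm

A 6-joint arm with a two-finger parallel gripper is mounted at the origin on the work surface. World frame = base frame: x ahead of the robot, y to its left, z up, the work surface at z = 0. Lengths are in m, angles in degrees, forces in N, time in s.
With the tool pointing down it reaches from about 0.275 to 0.775 m from the base axis. Payload 14.6 kg.
Tool frame: the origin (TCP) lies at the centre of the arm's flange, where the gripper is bolted on; the fingertips stand 173 mm ahead of it and the grasp point (between the pads) lies 155 mm ahead of it; z points along the fingers, y is the direction in which the jaws open and shut (so a half turn about z gives the same grasp; the last joint's range is limited). The gripper opens to 85 mm and grips with 20 to 120 N. Pads are 22 mm wide; open, the fingers measure 114 mm over their backs; the gripper's body (76 mm by 85 mm) begins 54 mm behind the grasp point. The pads swing forward as they close: fully open they stand 13 mm farther back than shut.
Start: joints at [-77.309, 15.075, -2.767, 72.158, 0, 81.102], TCP at [0.193, -0.488, 0.405] pointing down, gripper open.
Joint ranges: [-151.79, 151.79], [-50.71, 97.33], [-67.44, 78.34], [-121.81, 120.89], [-77.56, 73.72], [-180, 180]. Speed limits (degrees/s): [108.29, 108.29, 147.25, 159.86, 180, 180].

### API

Orientations are given as a 3x3 rotation matrix whose columns are the frame's x, y, z axes.
In Python, from bench import * gives the robot as it stands.
- The arm moves only by the tool arm_command, never from a script. Its argument "rows" is a list of rows, each a list of 7 numbers: the shift along the tool's x, y, z in cm, then the turn, a rotation vector about the tool's x, y, z in degrees, then the opening, from 0 (shut) to 1 (fully open). In form: [[x, y, z, wx, wy, wz, hand], ...]. A call has 1 to 8 rows; each row is the pose to reach, as a shift and turn from the pose commanded when the call began, along the tool's axes at that moment; what a row does not reach only later rows make up. A row lasts 1/8 s, in which the tool goes at most 62.5 mm and 10.7 degrees, less where a joint would pass 70% of its speed; a pose out of reach is approached as far as the arm can. A call with a gripper value outside its range is refused whole. The fingers move at their own pace and stop on an object; "force" is the grip in N (left out, the last holds). Time passes only in rows, so rows that repeat a pose let the fingers close. It gives the time, the measured TCP pose, the force and the opening at its end, in the units of the state.
- state(): the state, without advancing time (a new reading comes with each control period).
- read_camera(name): name is "scene" or "top" or "wrist"; returns a dict with "pixels" (400x640x3 uint8, red, green, blue), "range_z" (400x640 float32, m along the optical axis (not along the pixel's ray), 0 where there is no reading), "fx", "fy", "cx", "cy" (pixels), "eye" and "rotation" of the camera in the world. Camera axes: x right, y up, looking along -z (the intrinsics and any distortion apply to the point x, -y, -z); pixel columns grow to the right and rows downward; lengths in m; the calibration is good to about 2 mm. The wrist camera is an equidistant fisheye: a pixel r from the principal point sees the ray r / f radians off the axis. A picture is of the moment at which its call begins.
- job_done(): hands the job in, once; it reports no verdict.
The state is a dict: "time": time; "joint_positions": joint angles; "joint_velocities": joint speeds; "joint_efforts": joint torques, N m; "eef_pos": TCP position; "ee_rot": TCP orientation; "contact_force": force on the tool from outside, world axes, zero at the start; "wrist_torque": the same for the moment, N m; "opening": finger opening in m.
Only numpy, scipy, OpenCV 4.12 (cv2) and the standard library are available. Lean on these libraries where they do the work, as an engineer would, in place of code of your own. Each camera call takes 0.05 s, during which the arm holds its last target.

## Working session

There is one attempt and no reset: what is moved stays moved. The work goes in short steps, Python scripts to look and compute and a tool call to move; the robot and the scene stay as the last step left them, time stands still between calls to the robot, and variables do not carry over. Pictures are saved under pics/ and viewed, and the job is handed in when it is done.

Besides the shell and the picture viewer there is one more tool, called after "Emit:" as name(argument=value, ...) on one line, values as JSON. arm_command: Moves the arm, as the interface text tells. Its arguments: {"type":"object","properties":{"rows":{"type":"array","items":{"type":"array","items":{"type":"number"}}},"force":{"type":"number"}},"required":["rows"]}

```bash
mkdir -p pics; ls
python3 - <<'E'
from bench import *
import cv2,pickle
s=state(); print(s)
d={}
for n in ["scene","top","wrist"]:
    c=read_camera(n); d[n]=c
    print(n,c['fx'],c['fy'],c['cx'],c['cy'],c['eye'],c['rotation'])
    cv2.imwrite(f'pics/{n}0.png',c['pixels'][:,:,::-1])
pickle.dump(d,open('cam0.pkl','wb'))
E
```

```text
pics
{'time': 0.0, 'joint_positions': array([-7.73106356e+01,  1.50981375e+01, -2.80379236e+00,  7.21585515e+01,
        1.46071450e-03,  8.11028999e+01]), 'joint_velocities': array([-0.05877852, -0.00574372, -0.03394939,  0.03315488, -0.0406117 ,
        0.04323689]), 'joint_efforts': array([ 1.57170371e-04, -6.37615514e+01,  3.84567904e+01,  1.36060544e-02,
       -2.56845797e-04,  1.06353275e-05]), 'eef_pos': array([ 0.1931346 , -0.48808158,  0.40423112]), 'ee_rot': array([[ 9.29863450e-01,  3.67904772e-01, -2.07006258e-04],
       [ 3.67904782e-01, -9.29862893e-01,  1.03541464e-03],
       [ 1.88446551e-04, -1.03895282e-03, -9.99999443e-01]]), 'contact_force': array([ 0.45626465, -0.98528966,  0.71911094]), 'wrist_torque': array([ 0.00188034,  0.04537072, -0.00680743]), 'opening': 0.08550828154359189}
scene 364.63773996610416 364.63773996610416 320.82286922354746 200.8559419573455 [ 1.00250009 -0.23817413  0.59816539] [[ 0.41289521 -0.67846691  0.60761846]
 [ 0.91075345  0.30261842 -0.28098086]
 [ 0.00675968  0.66940627  0.74286577]]
top 493.36357742318114 493.36357742318114 324.04417913100934 203.78026340501034 [ 0.44010187 -0.04541688  1.30597167] [[ 0.00408207  0.99683408 -0.07940504]
 [-0.99985654  0.00537398  0.01606294]
 [ 0.0164388   0.07932808  0.99671301]]
wrist 309.70691628693146 309.70691628693146 320.61207750356556 203.26620036608398 [ 0.26430305 -0.4599974   0.37284082] [[ 3.67093402e-01  8.86770828e-01  2.80855717e-01]
 [-9.30184078e-01  3.49921132e-01  1.10962974e-01]
 [ 1.21378351e-04 -3.01981292e-01  9.53313844e-01]]
```

View pics/scene0.png

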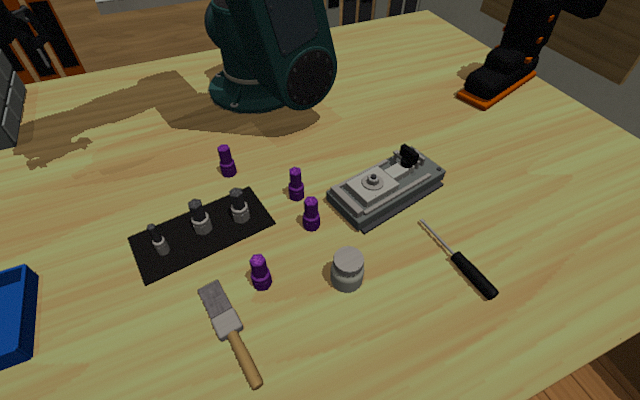

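View pics/top0.png

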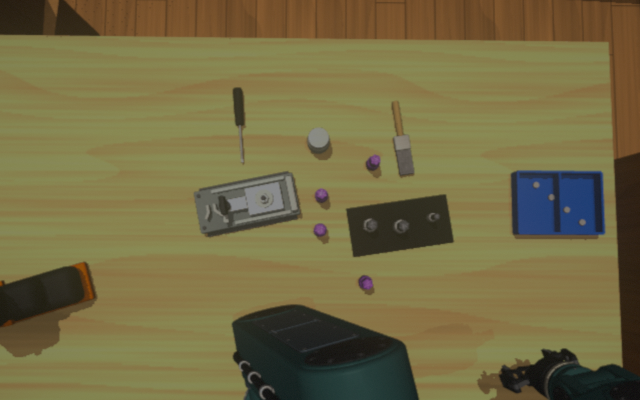

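View pics/wrist0.png

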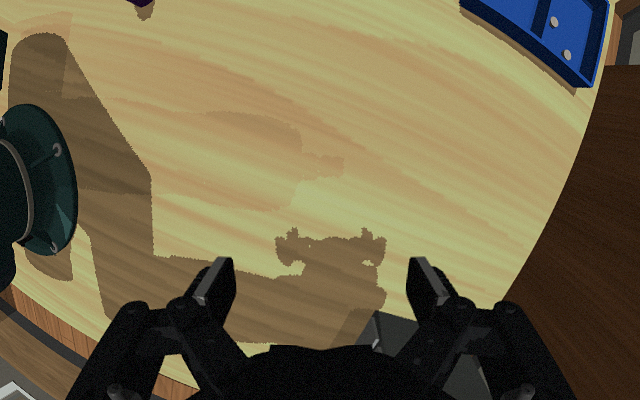

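The scene view shows the mat and three sockets at (200,230), the jig at (385,187) and the jar at (347,270). In the top view the jig is at (247,203), the nut at (265,198), the knob at (223,205) and the sockets at (370,226), (401,227) and (433,217). Next I'll measure coarsely from the top view.

```bash
cat > h.py <<'E'
import numpy as np, cv2
from bench import *
def rays(c,uv,fish=False):
    uv=np.atleast_2d(np.asarray(uv,float))
    x=(uv[:,0]-c['cx']);y=(uv[:,1]-c['cy'])
    if fish:
        r=np.hypot(x,y)+1e-9;th=r/c['fx']
        d=np.stack([np.sin(th)*x/r,-np.sin(th)*y/r,-np.cos(th)],1)
    else:
        d=np.stack([x/c['fx'],-y/c['fy'],-np.ones(len(x))],1)
    return d@np.asarray(c['rotation']).T
def onplane(c,uv,z,fish=False):
    d=rays(c,uv,fish);e=np.asarray(c['eye'])
    return e+d*((z-e[2])/d[:,2])[:,None]
def proj(c,P,fish=False):
    p=(np.atleast_2d(P)-c['eye'])@np.asarray(c['rotation'])
    X,Y,Z=p[:,0],-p[:,1],-p[:,2]
    if fish:
        r=np.hypot(X,Y)+1e-12;th=np.arctan2(r,Z)
        return np.stack([c['cx']+c['fx']*th*X/r,c['cy']+c['fx']*th*Y/r],1)
    return np.stack([c['cx']+c['fx']*X/Z,c['cy']+c['fy']*Y/Z],1)
def save(n,c,box=None,s=1):
    im=c['pixels'][:,:,::-1]
    if box: im=im[box[1]:box[3],box[0]:box[2]]
    cv2.imwrite('pics/'+n,cv2.resize(im,None,fx=s,fy=s,interpolation=cv2.INTER_CUBIC))
E
python3 - <<'E'
from h import *
import pickle
d=pickle.load(open('cam0.pkl','rb'))
c=d['top']
for n,uv,z in [('nut',(265,198),.075),('knob',(223,205),.097),('s1',(370,226),.08),('s2',(401,227),.08),('s3',(433,217),.08),('jar',(318,141),.07),('p1',(321,196),.06),('p2',(320,230),.06),('p3',(366,283),.06),('p4',(373,162),.06)]:
    print(n,onplane(c,uv,z).round(3))
save('top0z.png',c,(180,120,470,300),2.7)
save('scene0z.png',d['scene'],(100,120,460,300),2.2)
E
```

```text
nut [[0.552 0.082 0.075]]
knob [[0.532 0.183 0.097]]
s1 [[ 0.483 -0.18   0.08 ]]
s2 [[ 0.481 -0.257  0.08 ]]
s3 [[ 0.506 -0.337  0.08 ]]
jar [[ 0.698 -0.049  0.07 ]]
p1 [[ 0.559 -0.058  0.06 ]]
p2 [[ 0.473 -0.056  0.06 ]]
p3 [[ 0.341 -0.171  0.06 ]]
p4 [[ 0.647 -0.19   0.06 ]]
```

View pics/top0z.png

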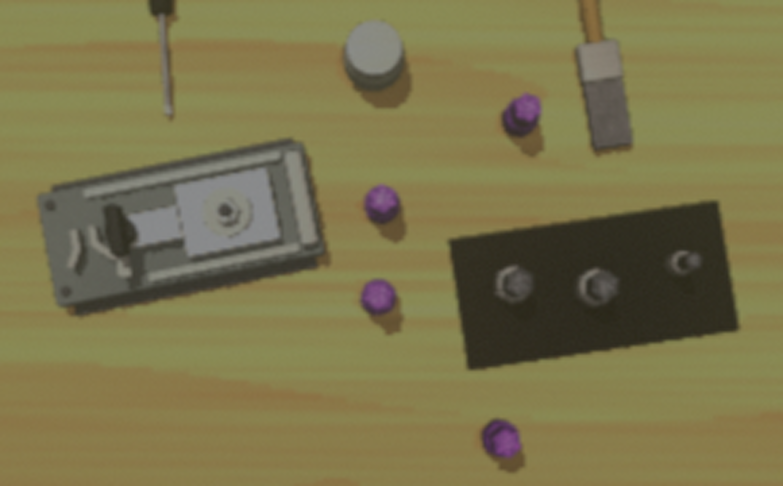

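View pics/scene0z.png

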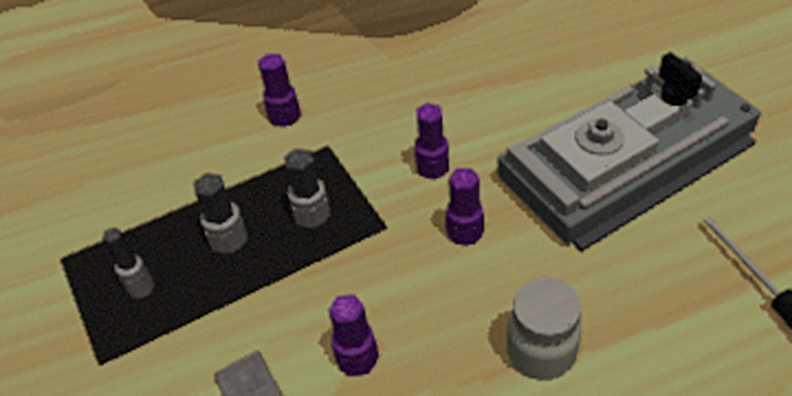

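Emit:
arm_command(rows=[[33.4, -9.1, 0, 0, 0, -80, 1], [33.4, -9.1, 0, 0, 0, -80, 1], [33.4, -9.1, 0, 0, 0, -80, 1], [33.4, -9.1, 0, 0, 0, -80, 1], [33.4, -9.1, 0, 0, 0, -80, 1], [33.4, -9.1, 0, 0, 0, -80, 1], [33.4, -9.1, 0, 0, 0, -80, 1], [33.4, -9.1, 0, 0, 0, -80, 1]])

```text
time: 1.15
eef_pos: [0.4707, -0.2802, 0.4044]
ee_rot: [[-0.206, 0.979, -0.001], [0.979, 0.206, 0.0], [0.0, -0.0, -1.0]]
contact_force: [-0.4, 0.4, 0.7]
opening: 0.0859
```

Run:
```python
from h import *
import pickle
c=read_camera('wrist');s=state();print(s['time'],s['eef_pos'],s['ee_rot'],s['joint_positions'])
pickle.dump((c,s),open('w1.pkl','wb'));save('w1.png',c,None,1.25)
```

```text
1.2 [ 0.47046065 -0.28034586  0.40439603] [[-2.08572923e-01  9.78006680e-01 -5.19356762e-04]
 [ 9.78006699e-01  2.08573130e-01  3.81770768e-04]
 [ 4.81698227e-04 -4.28307347e-04 -9.99999792e-01]] [-3.93167504e+01  1.73368225e+01  4.48635300e-01  7.31486939e+01
 -1.93139797e-03  3.86445079e+01]
```

View pics/w1.png

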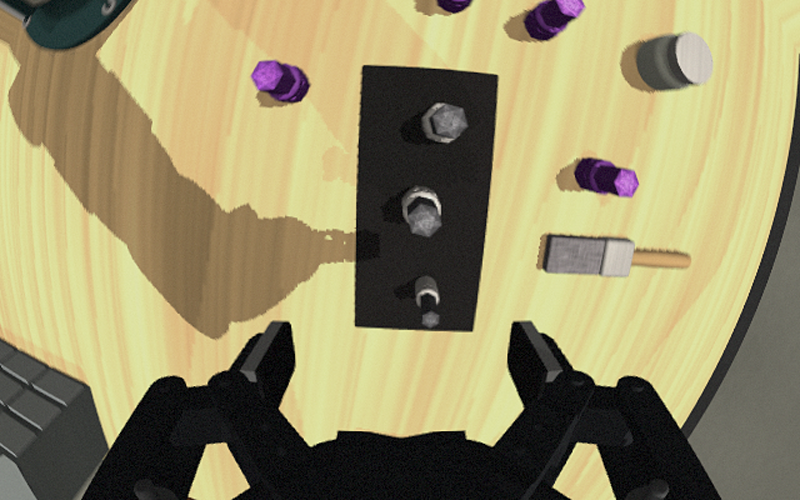

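The wrist image shows both big sockets, tops at about (450,124) and (424,221) in the enlarged picture, with the small one at (430,320). Next I'll go over the jig.

Emit:
arm_command(rows=[[38.9, 14.4, 0, 0, 0, -84, 1], [38.9, 14.4, 0, 0, 0, -84, 1], [38.9, 14.4, 0, 0, 0, -84, 1], [38.9, 14.4, 0, 0, 0, -84, 1], [38.9, 14.4, 0, 0, 0, -84, 1], [38.9, 14.4, 0, 0, 0, -84, 1], [38.9, 14.4, 0, 0, 0, -84, 1], [38.9, 14.4, 0, 0, 0, -84, 1]])

```text
time: 2.2
eef_pos: [0.5332, 0.1318, 0.4043]
ee_rot: [[-0.995, -0.105, -0.001], [-0.105, 0.995, 0.0], [0.001, 0.0, -1.0]]
contact_force: [-0.6, -0.6, 0.2]
opening: 0.0856
```

Run:
```python
from h import *
import pickle
c=read_camera('wrist');t=read_camera('top');s=state();print(s['time'],s['eef_pos'],s['ee_rot'],s['joint_positions'])
pickle.dump((c,s,t),open('w2.pkl','wb'));save('w2.png',c,(170,0,490,250),2.5)
# segment socket tops in w1
c,s=pickle.load(open('w1.pkl','rb'))
save('w1z.png',c,(270,40,410,270),2.6)
```

```text
2.3 [0.53313246 0.12992779 0.40439331] [[-9.95070775e-01 -9.91658506e-02 -5.35723863e-04]
 [-9.91658204e-02  9.95070919e-01 -8.26799019e-05]
 [ 5.41282260e-04 -2.91468576e-05 -9.99999853e-01]] [ 5.18708700e+00  1.74417521e+01  6.02630026e-01  7.31918753e+01
 -1.94275767e-03 -5.04050510e-01]
```

View pics/w2.png

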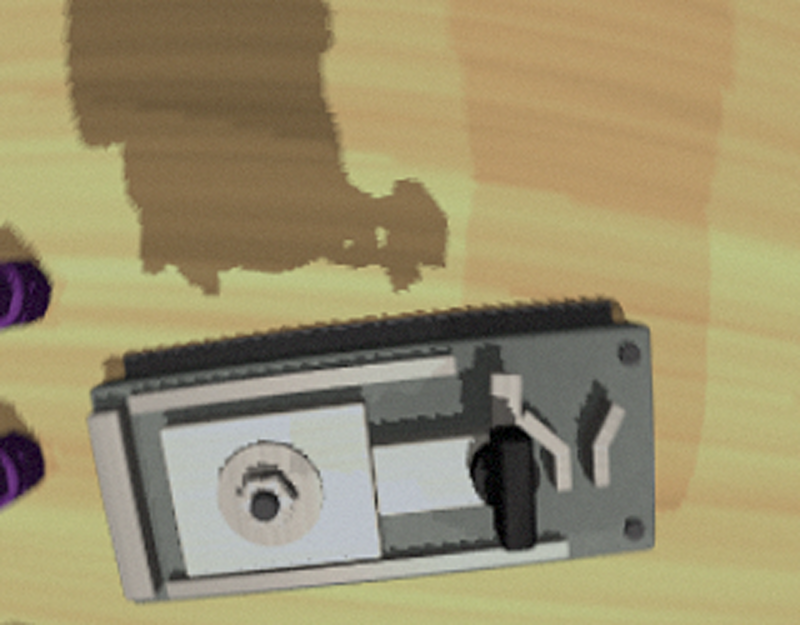

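View pics/w1z.png

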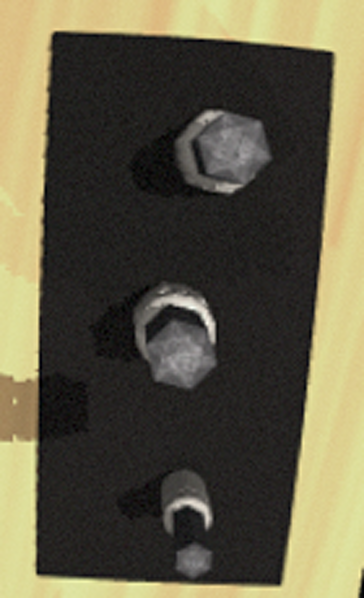

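The jig view (2.5x crop) shows the nut and washer at (265,495), the knob bar from (512,430) to (517,548), running across the bed, and the fork at (600,445). Next I'll measure with masks and the depth reading.

```bash
cat >> h.py <<'E'
def cloud(c,fish=False):
    v,u=np.mgrid[0:400,0:640]
    uv=np.stack([u.ravel(),v.ravel()],1)
    R=np.asarray(c['rotation']); d=rays(c,uv,fish)
    dz=-(d@R)[:,2]
    P=np.asarray(c['eye'])+d*(c['range_z'].ravel()/np.maximum(dz,1e-3))[:,None]
    P[c['range_z'].ravel()<=0]=np.nan
    return P.reshape(400,640,3)
def big(m):
    n,l,st,ce=cv2.connectedComponentsWithStats(m.astype(np.uint8))
    return sorted([(st[i,4],ce[i].round(1),l==i) for i in range(1,n)],key=lambda a:-a[0])
def rect(P2):
    (c,(w,h),a)=cv2.minAreaRect((P2*1000).astype(np.float32)); return np.array(c).round(1),round(w,1),round(h,1),round(a,1)
E
python3 - <<'E'
from h import *
import pickle
c,s,t=pickle.load(open('w2.pkl','rb'))
P=cloud(c,True); Z=P[...,2]
g=c['pixels'].astype(int)
box=np.zeros((400,640),bool); box[100:245,195:440]=1
for lo,hi in [(.091,.102),(.06,.068),(.053,.061),(.031,.039),(.04,.05),(.066,.082)]:
    m=box&(Z>lo)&(Z<hi)
    for n,ce,mm in big(m)[:3]:
        if n<15: continue
        uv=np.argwhere(mm)[:,::-1]
        med=np.median(Z[mm]); Q=onplane(c,uv,med,True)
        print((lo,hi),n,ce,'z',med.round(4),'mean',Q.mean(0).round(4),rect(Q[:,:2]))
# washer by edges: bright vs
im=c['pixels'][:,:,::-1]
cv2.imwrite('pics/w2nut.png',cv2.resize(im[155:225,235:335],None,fx=8,fy=8,interpolation=cv2.INTER_CUBIC))
cv2.imwrite('pics/w2knob.png',cv2.resize(im[145:230,340:435],None,fx=8,fy=8,interpolation=cv2.INTER_CUBIC))
print(c['eye'])
E
```

```text
(0.091, 0.102) 674 [376.6 197.4] z 0.0959 mean [0.5317 0.1842 0.0959] (array([532. , 184.3]), 46.4, 14.1, 11.2)
(0.06, 0.068) 244 [372.5 159.7] z 0.0633 mean [0.5012 0.181  0.0633] (array([501.5, 181.5]), 20.8, 12.4, 7.1)
(0.06, 0.068) 60 [279.4 191.6] z 0.0654 mean [0.5441 0.0895 0.0654] (array([544.1,  89.9]), 22.0, 8.2, 70.9)
(0.06, 0.068) 24 [361.2 184.4] z 0.0648 mean [0.5279 0.1726 0.0648] (array([528.6, 172.4]), 3.5, 17.0, 73.4)
(0.053, 0.061) 5537 [291.3 193.9] z 0.0545 mean [0.5489 0.1008 0.0545] (array([547.6, 111.4]), 69.9, 139.9, 11.7)
(0.053, 0.061) 233 [390.8 180.8] z 0.055 mean [0.5227 0.2058 0.055 ] (array([521.8, 205.9]), 39.8, 13.6, 35.1)
(0.053, 0.061) 187 [412.1 177.7] z 0.0551 mean [0.5164 0.229  0.0551] (array([517.4, 228.5]), 10.6, 35.2, 84.3)
(0.031, 0.039) 7411 [352.9 169.7] z 0.0342 mean [0.5192 0.1669 0.0342] (array([542.7, 133.4]), 109.9, 257.4, 11.5)
(0.031, 0.039) 783 [344.4 212.8] z 0.0343 mean [0.5707 0.1628 0.0343] (array([570.7, 163.1]), 21.2, 59.0, 10.6)
(0.031, 0.039) 28 [259.8 236.7] z 0.0335 mean [0.6121 0.0653 0.0335] (array([612.5,  65.1]), 2.5, 28.7, 11.9)
(0.04, 0.05) 1216 [274.4 161.5] z 0.0425 mean [0.5177 0.0776 0.0425] (array([521.4,  70.7]), 82.6, 175.1, 42.0)
(0.04, 0.05) 1094 [314.8 227.7] z 0.0422 mean [0.5899 0.13   0.0422] (array([589.6, 131.1]), 10.0, 190.4, 11.4)
(0.04, 0.05) 123 [278.3 163.3] z 0.0452 mean [0.5184 0.0835 0.0452] (array([518.8,  80.8]), 4.8, 87.4, 9.2)
(0.066, 0.082) 376 [276.2 200. ] z 0.0696 mean [0.5523 0.0872 0.0696] (array([551.9,  86.3]), 22.6, 24.3, 6.1)
(0.066, 0.082) 182 [364.3 190.7] z 0.0697 mean [0.5331 0.1761 0.0697] (array([534.3, 176.2]), 43.6, 10.9, 7.1)
(0.066, 0.082) 23 [384.5 190.7] z 0.0694 mean [0.5308 0.197  0.0694] (array([530.6, 197. ]), 11.8, 1.1, 9.3)
[0.45624012 0.12350174 0.372873  ]
```

View pics/w2nut.png

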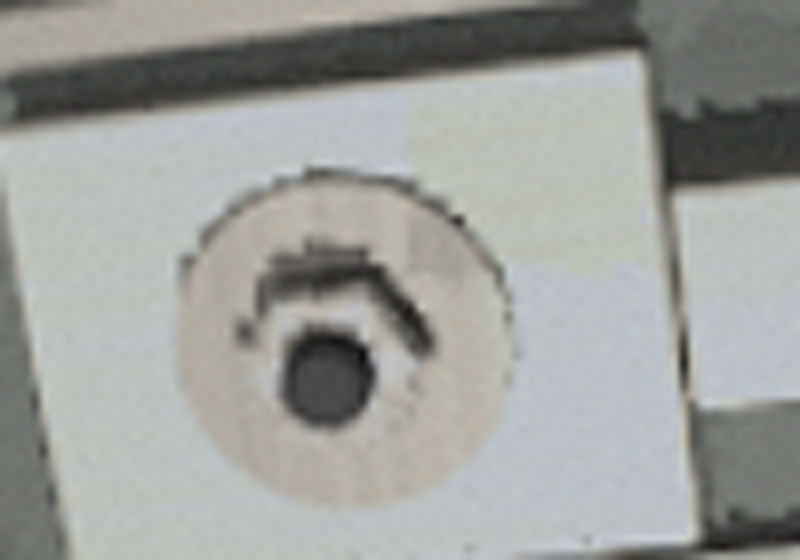

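View pics/w2knob.png

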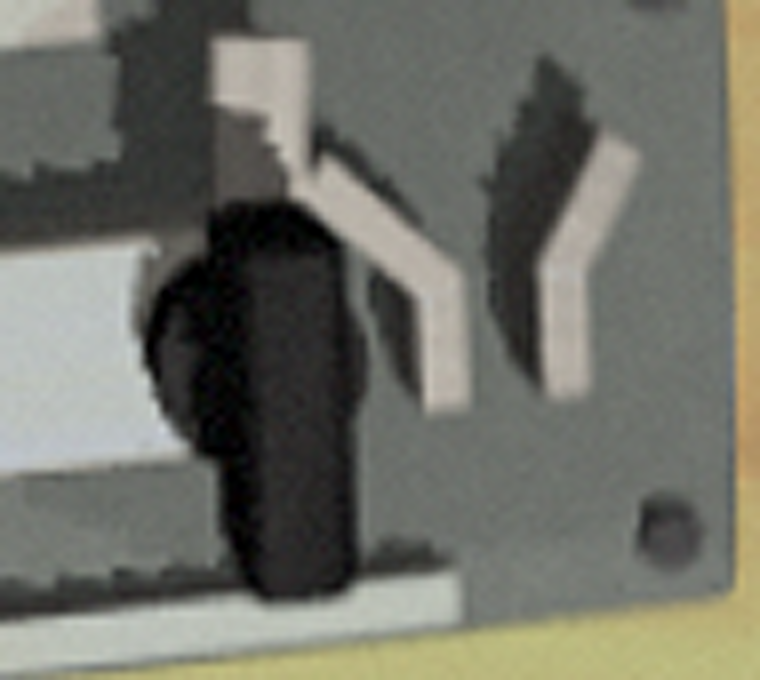

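Depth checks out against the given sizes: the bar measures 46.4 x 14.1 mm at (0.532, 0.1843), and the knob-to-nut distance is about 100 mm at a jig yaw of about 11.4°. I'll grip the knob with the tips kept above the hub.

Emit:
arm_command(rows=[[-0.43, 5.42, 5, 0, 0, -5.6, 1], [-0.43, 5.42, 8, 0, 0, -5.6, 1], [-0.43, 5.42, 12, 0, 0, -5.6, 1], [-0.43, 5.42, 15.6, 0, 0, -5.6, 1], [-0.43, 5.42, 15.6, 0, 0, -5.6, 1], [-0.43, 5.42, 15.6, 0, 0, -5.6, 0.5], [-0.43, 5.42, 15.6, 0, 0, -5.6, 0.3], [-0.43, 5.42, 15.6, 0, 0, -5.6, 0.3]], force=25)

```text
time: 3.3
eef_pos: [0.5324, 0.1837, 0.2497]
ee_rot: [[-0.981, -0.193, 0.002], [-0.193, 0.981, 0.0], [-0.002, -0.0, -1.0]]
contact_force: [-0.6, -1.1, -0.0]
opening: 0.0319
```

Run:
```python
from h import *
c=read_camera('wrist');s=state();print(s['time'],s['eef_pos'],s['ee_rot'].round(4),s['contact_force'],s['opening'])
save('w3.png',c,(150,100,490,400),2)
```

```text
3.35 [0.53235056 0.18370447 0.24943668] [[-9.811e-01 -1.937e-01  1.200e-03]
 [-1.937e-01  9.811e-01  2.000e-04]
 [-1.200e-03 -0.000e+00 -1.000e+00]] [0.62051548 0.21793618 1.34722177] 0.02624878991632232
```

View pics/w3.png

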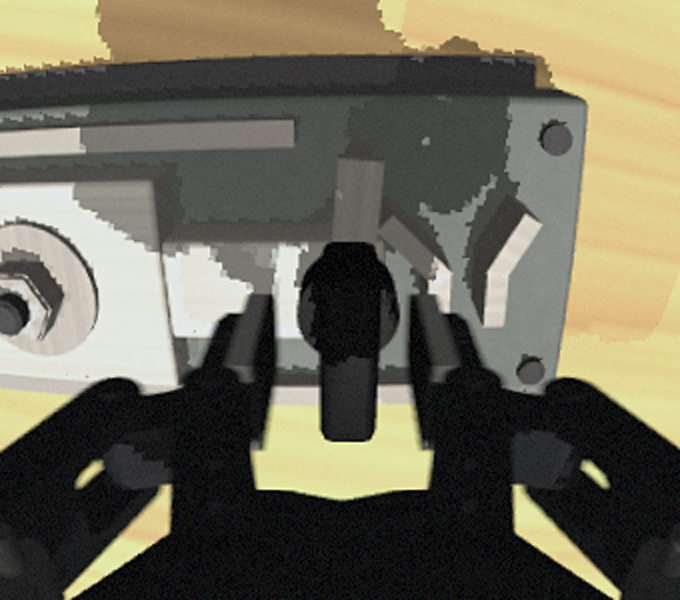

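The bar sits centred between the pads at (348,350) in this crop, so I'll close.

Emit:
arm_command(rows=[[0, 0, 0, 0, 0, 0, 0.2], [0, 0, 0, 0, 0, 0, 0], [0, 0, 0, 0, 0, 0, 0], [0, 0, 0, 0, 0, 0, 0]], force=25)

```text
time: 3.85
eef_pos: [0.5323, 0.1838, 0.2491]
ee_rot: [[-0.981, -0.194, 0.001], [-0.194, 0.981, 0.0], [-0.001, 0.0, -1.0]]
contact_force: [-0.8, 1.0, 5.5]
opening: 0.0136
```

Emit:
arm_command(rows=[[0, 0, 0, 0, 0, 8, 0], [0, 0, 0, 0, 0, 16, 0], [0, 0, 0, 0, 0, 24, 0], [0, 0, 0, 0, 0, 32, 0], [0, 0, 0, 0, 0, 38, 0], [0, 0, 0, 0, 0, 42, 0]])

```text
time: 4.6
eef_pos: [0.5324, 0.184, 0.2491]
ee_rot: [[-0.858, 0.514, 0.001], [0.514, 0.858, 0.001], [-0.0, 0.001, -1.0]]
contact_force: [0.8, 4.0, 4.3]
opening: 0.0136
```

Emit:
arm_command(rows=[[0, 0, 0, 0, 0, 5, 0], [0, 0, 0, 0, 0, 10, 0], [0, 0, 0, 0, 0, 15, 0], [0, 0, 0, 0, 0, 20, 0], [0, 0, 0, 0, 0, 25, 0]])

```text
time: 5.22
eef_pos: [0.5328, 0.184, 0.2491]
ee_rot: [[-0.56, 0.829, 0.002], [0.829, 0.56, 0.001], [-0.0, 0.002, -1.0]]
contact_force: [3.4, 3.9, 1.7]
opening: 0.0137
```

Run:
```python
from h import *
c=read_camera('wrist');s=state();print(s['time'],s['eef_pos'],np.degrees(np.arctan2(*s['ee_rot'][[1,0],0])),s['contact_force'],s['wrist_torque'],s['opening'])
save('w4.png',c,(150,100,490,400),2)
```

```text
5.275 [0.53278093 0.18403649 0.24910371] 123.77424244882314 [2.56038149 3.54530242 1.73892303] [ 0.74656846 -0.65378435 -0.03744304] 0.013547906386951707
```

View pics/w4.png

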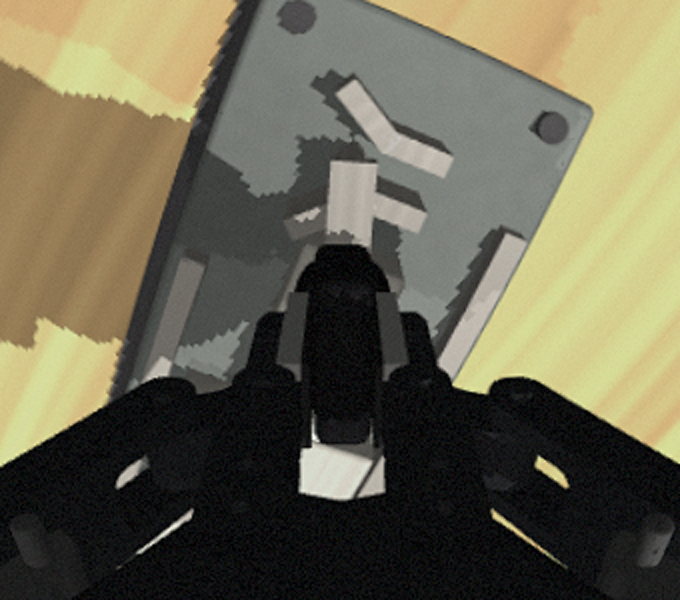

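The knob has turned about 67°. The arm at (350,200) is entering the fork, and forces are about 4 N. Continuing to the stop.

Emit:
arm_command(rows=[[0, 0, 0, 0, 0, 4, 0], [0, 0, 0, 0, 0, 8, 0], [0, 0, 0, 0, 0, 12, 0], [0, 0, 0, 0, 0, 15, 0], [0, 0, 0, 0, 0, 17, 0]])

```text
time: 5.9
eef_pos: [0.533, 0.1841, 0.2491]
ee_rot: [[-0.294, 0.956, 0.002], [0.956, 0.294, 0.001], [0.0, 0.003, -1.0]]
contact_force: [6.2, 3.5, -0.6]
opening: 0.0133
```

Run:
```python
from h import *
c=read_camera('wrist');s=state();print(s['time'],s['eef_pos'],np.degrees(np.arctan2(*s['ee_rot'][[1,0],0])),s['contact_force'],s['wrist_torque'],s['opening'])
```

```text
5.95 [0.53304973 0.1840685  0.24913548] 107.02389613500722 [ 5.73383308  4.40130699 -1.05270051] [ 0.77890179 -1.049486    0.04266454] 0.013377447533342643
```

Emit:
arm_command(rows=[[0, 0, 0, 0, 0, 2, 0], [0, 0, 0, 0, 0, 3.5, 0], [0, 0, 0, 0, 0, 3.5, 0], [0, 0, 0, 0, 0, 3, 0.5], [0, 0, 0, 0, 0, 2, 0.7], [0, 0, 0, 0, 0, 2, 1], [0, 0, -8, 0, 0, 2, 1], [0, 0, -15, 0, 0, 2, 1]])

```text
time: 6.95
eef_pos: [0.5318, 0.1836, 0.375]
ee_rot: [[-0.262, 0.965, -0.001], [0.965, 0.262, -0.0], [0.0, -0.001, -1.0]]
contact_force: [0.7, 0.5, 0.0]
opening: 0.0851
```

Run:
```python
from h import *
import pickle
c=read_camera('wrist');s=state();print(s['time'],s['eef_pos'],np.degrees(np.arctan2(*s['ee_rot'][[1,0],0])),s['contact_force'],s['opening'])
pickle.dump((c,s),open('w5.pkl','wb'))
P=cloud(c,True); Z=P[...,2]
save('w5.png',c,None,1.25)
box=np.zeros((400,640),bool); box[:270]=1
for lo,hi in [(.091,.102),(.066,.082),(.0555,.066),(.053,.061)]:
    m=box&(Z>lo)&(Z<hi)
    for n,ce,mm in big(m)[:3]:
        if n<25: continue
        uv=np.argwhere(mm)[:,::-1]
        med=np.median(Z[mm]); Q=onplane(c,uv,med,True)
        print((lo,hi),n,ce,'z',med.round(4),'mean',Q.mean(0).round(4),rect(Q[:,:2]))
```

```text
7.0 [0.53236553 0.18376393 0.38318169] 105.187627066483 [-1.56415486 -1.09283297  8.25629187] 0.08563752097094475
(0.091, 0.102) 844 [323.3 201.3] z 0.0961 mean [0.5328 0.1838 0.0961] (array([532.8, 183.2]), 13.4, 44.9, 15.7)
(0.091, 0.102) 49 [  0.6 253.1] z 0.0933 mean [ 0.0775 -0.0256  0.0933] (array([ 77.6, -29.1]), 56.1, 6.3, 70.0)
(0.066, 0.082) 501 [  6.5 231.9] z 0.0718 mean [0.0754 0.0011 0.0718] (array([ 73.4, -10.3]), 143.3, 38.3, 77.4)
(0.066, 0.082) 125 [334.3 194.1] z 0.0695 mean [0.543  0.1854 0.0695] (array([543.7, 185.6]), 5.5, 23.0, 15.7)
(0.066, 0.082) 118 [312.1 194.7] z 0.0695 mean [0.5235 0.1795 0.0695] (array([523.3, 179.6]), 5.6, 22.0, 14.8)
(0.0555, 0.066) 371 [324.6 160.2] z 0.0632 mean [0.5264 0.2125 0.0632] (array([526.8, 211.6]), 27.9, 21.5, 77.5)
(0.0555, 0.066) 295 [ 10.  220.2] z 0.0615 mean [0.0768 0.018  0.0615] (array([74.6,  5.2]), 38.7, 137.3, 1.5)
(0.0555, 0.066) 193 [317.3 266.3] z 0.0576 mean [0.549  0.1019 0.0576] (array([548.7, 103.4]), 34.9, 9.7, 15.3)
(0.053, 0.061) 2624 [318.5 245.9] z 0.0545 mean [0.5444 0.1234 0.0545] (array([542.3, 136.4]), 69.9, 83.1, 13.3)
(0.053, 0.061) 282 [319.7 139.1] z 0.0553 mean [0.5172 0.2294 0.0553] (array([517.5, 229.3]), 11.0, 36.0, 85.0)
(0.053, 0.061) 235 [ 10.9 216.1] z 0.056 mean [0.0731 0.0221 0.056 ] (array([71.2, 10.1]), 35.3, 134.3, 6.9)
```

View pics/w5.png

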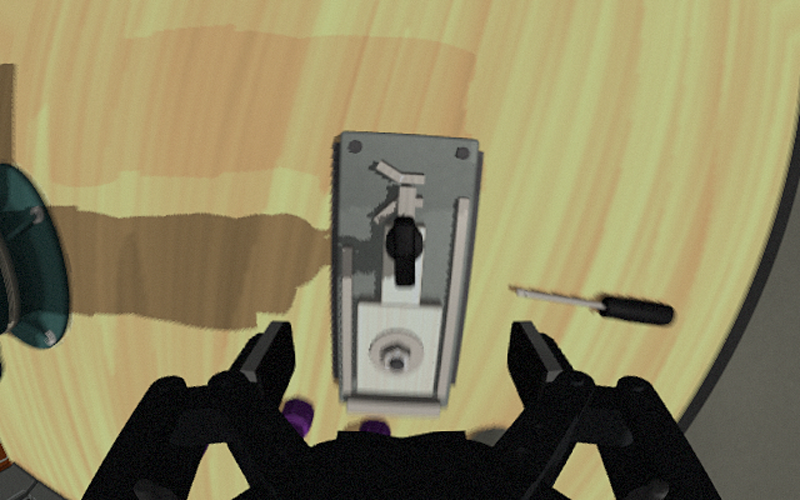

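The knob has turned about 85.5° (1.49 rad): the bar is now at (405,250) with its pin arm in the fork at (405,190). Next I'll look straight down on the nut at the seating yaw. I'll view the sockets from the same relative pose, so any camera bias cancels.

Emit:
arm_command(rows=[[-10, -0.6, -0.6, 0, 0, -56.2, 1], [-10, -0.6, -0.6, 0, 0, -56.2, 1], [-10, -0.6, -0.6, 0, 0, -56.2, 1], [-10, -0.6, -0.6, 0, 0, -56.2, 1], [-10, -0.6, -0.6, 0, 0, -56.2, 1], [-10, -0.6, -0.6, 0, 0, -56.2, 1], [-10, -0.6, -0.6, 0, 0, -56.2, 1], [-10, -0.6, -0.6, 0, 0, -56.2, 1]])

```text
time: 8.0
eef_pos: [0.5525, 0.0856, 0.3796]
ee_rot: [[-0.947, 0.321, -0.0], [0.321, 0.947, -0.0], [0.0, -0.0, -1.0]]
contact_force: [0.2, 0.5, -0.1]
opening: 0.0855
```

Run:
```python
from h import *
import pickle
c=read_camera('wrist');s=state();print(s['time'],s['eef_pos'],np.degrees(np.arctan2(*s['ee_rot'][[1,0],0])),s['contact_force'],s['opening'])
pickle.dump((c,s),open('w6.pkl','wb'))
P=cloud(c,True); Z=P[...,2]
save('w6.png',c,(270,140,370,240),7)
box=np.zeros((400,640),bool); box[:270,150:500]=1
for lo,hi in [(.091,.102),(.074,.08),(.066,.073),(.0562,.060),(.053,.0562),(.031,.038),(.05,.0535)]:
    m=box&(Z>lo)&(Z<hi)
    for n,ce,mm in big(m)[:2]:
        if n<25: continue
        uv=np.argwhere(mm)[:,::-1]
        med=np.median(Z[mm]); Q=onplane(c,uv,med,True)
        print((lo,hi),n,ce,'z',med.round(4),'mean',Q.mean(0).round(4),rect(Q[:,:2]),cv2.minEnclosingCircle((Q[:,:2]*1000).astype(np.float32)))
# sockets from w1
c,s=pickle.load(open('w1.pkl','rb'))
P=cloud(c,True); Z=P[...,2]
m=np.zeros((400,640),bool); m[:270,270:410]=1; m&=(Z>.074)&(Z<.086)
for n,ce,mm in big(m)[:3]:
    uv=np.argwhere(mm)[:,::-1]; Q=onplane(c,uv,.08,True)
    print(n,ce,np.median(Z[mm]).round(4),Q.mean(0).round(4))
    h=cv2.convexHull((Q[:,:2]*1e3).astype(np.float32))[:,0]
    # hexagon: width vs. direction
    w=[(np.ptp(h@[np.cos(a),np.sin(a)])) for a in np.radians(np.arange(0,180,1))]
    w=np.array(w); f=w.reshape(3,60).mean(0); i=f.argmin(); print('flat normal yaw mod60',i,f[i],f.max())
```

```text
8.05 [0.55256802 0.08558685 0.37964567] 161.31511599809824 [ 0.60395946 -0.57414988  0.52726747] 0.0856263157345453
(0.091, 0.102) 835 [420.8 145.2] z 0.0958 mean [0.5329 0.1808 0.0958] (array([532.7, 181.1]), 15.3, 46.4, 16.1) ((533.120361328125, 181.18380737304688), 23.25461196899414)
(0.074, 0.08) 429 [160.  167.1] z 0.0756 mean [ 0.4746 -0.0554  0.0756] (array([475. , -55.5]), 26.6, 25.1, 41.6) ((474.53173828125, -55.504478454589844), 14.108015060424805)
(0.074, 0.08) 385 [193.6 248.2] z 0.0755 mean [ 0.5646 -0.0586  0.0755] (array([564.7, -58.8]), 26.5, 25.1, 11.3) ((564.2545776367188, -58.72384262084961), 13.706138610839844)
(0.066, 0.073) 347 [320.5 192.6] z 0.0691 mean [0.5525 0.0845 0.0691] (array([553.4,  84.3]), 21.7, 24.3, 70.6) ((553.41455078125, 84.2456283569336), 12.486468315124512)
(0.066, 0.073) 173 [407.6 133.5] z 0.0691 mean [0.5244 0.1787 0.0691] (array([523.8, 178.1]), 8.7, 23.9, 17.1) ((527.416015625, 179.26528930664062), 11.945311546325684)
(0.0562, 0.06) 1120 [320.5 189.4] z 0.0574 mean [0.5525 0.0845 0.0574] (array([553.5,  84.2]), 44.1, 46.4, 71.3) ((553.749
[... 906 characters left out ...]
29595947266)
(0.05, 0.0535) 1153 [263.9 219.6] z 0.0522 mean [0.5658 0.0184 0.0522] (array([567.2,  18.7]), 89.9, 17.2, 12.1) ((567.2594604492188, 19.00572967529297), 45.097023010253906)
(0.05, 0.0535) 36 [177.5 158.8] z 0.0514 mean [ 0.4739 -0.0461  0.0514] (array([474.5, -46.2]), 21.4, 7.4, 2.7) ((474.6427001953125, -49.079673767089844), 10.73753547668457)
555 [359.9  96.6] 0.0792 [ 0.4874 -0.1862  0.08  ]
flat normal yaw mod60 28 24.37890651097099 27.094605037644374
539 [339.1 175.6] 0.0794 [ 0.4847 -0.2647  0.08  ]
flat normal yaw mod60 28 24.825057663958244 27.155203066777094
165 [343.6 253.9] 0.0792 [ 0.5084 -0.3459  0.08  ]
flat normal yaw mod60 13 15.725838456934952 16.64338002000605
```

View pics/w6.png

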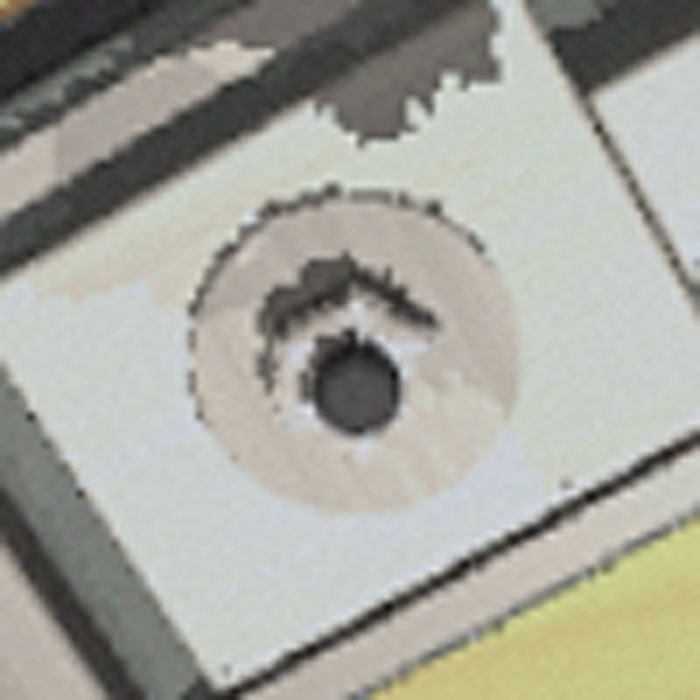

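The nut measures 21.7 x 24.3 mm at z≈0.069, centred at (553.4, 84.2) mm as the camera sees it from this pose, and the washer gives the same centre. Next is the near big socket, viewed from the same relative pose.

Emit:
arm_command(rows=[[-2.55, -27.8, -1, 0, 0, -16.6, 1], [-2.55, -27.8, -1, 0, 0, -16.6, 1], [-2.55, -27.8, -1, 0, 0, -16.6, 1], [-2.55, -27.8, -1, 0, 0, -16.6, 1], [-2.55, -27.8, -1, 0, 0, -16.6, 1], [-2.55, -27.8, -1, 0, 0, -16.6, 1], [-2.55, -27.8, -1, 0, 0, -16.6, 1]])

```text
time: 8.93
eef_pos: [0.4881, -0.1856, 0.3896]
ee_rot: [[-0.999, 0.036, -0.0], [0.036, 0.999, 0.0], [0.0, 0.0, -1.0]]
contact_force: [-0.6, -0.2, 0.3]
opening: 0.0854
```

```bash
cat >> h.py <<'E'
def hexa(Q):
    h=cv2.convexHull((Q[:,:2]*1e3).astype(np.float32))[:,0]
    A=np.arange(0,60,.5); best=[]
    for a in A:
        w=[];cc=[]
        for k in range(3):
            n=np.array([np.cos(np.radians(a+60*k)),np.sin(np.radians(a+60*k))]);p=h@n
            w.append(np.ptp(p));cc.append((n,(p.max()+p.min())/2))
        best.append((np.mean(w),a,cc))
    w,a,cc=min(best,key=lambda b:b[0])
    C=np.linalg.lstsq(np.array([x[0] for x in cc]),np.array([x[1] for x in cc]),rcond=None)[0]
    return C.round(1),a,round(float(w),1)
E
cat > look.py <<'E'
from h import *
import pickle,sys
def run(name,lo,hi,zt):
    c=read_camera('wrist');s=state();print(s['time'],s['eef_pos'],np.degrees(np.arctan2(*s['ee_rot'][[1,0],0])),s['contact_force'],s['opening'])
    pickle.dump((c,s),open(name+'.pkl','wb')); save(name+'.png',c,None,1.25)
    ana(c,s,lo,hi,zt)
def ana(c,s,lo,hi,zt):
    Z=cloud(c,True)[...,2]
    m=np.zeros((400,640),bool); m[:270,150:500]=1; m&=(Z>lo)&(Z<hi)
    for n,ce,mm in big(m)[:5]:
        if n<60: continue
        Q=onplane(c,np.argwhere(mm)[:,::-1],zt,True)
        C,a,w=hexa(Q); R=s['ee_rot'][:2,:2]
        print(n,ce,'z',np.median(Z[mm]).round(4),'ctr',C,'yaw60',a,'w',w,'tool offset mm',(R.T@(C-s['eef_pos'][:2]*1e3)).round(2))
E
python3 - <<'E'
from look import *
run('w7',.073,.086,.080)
c,s=pickle.load(open('w6.pkl','rb')); print('nut');ana(c,s,.066,.073,.070)
E
```

```text
8.975 [ 0.48817514 -0.18524448  0.38963196] 178.00841345932923 [ 0.37135768 -0.6138804  -0.33055555] 0.08567375109973159
593 [321.3 191.4] z 0.0792 ctr [ 486.8 -185.5] yaw60 27.0 w 25.1 tool offset mm [ 1.37 -0.3 ]
589 [328.2  33.7] z 0.0753 ctr [ 342.  -174.4] yaw60 40.0 w 24.3 tool offset mm [146.46   5.76]
555 [239.2 192.2] z 0.0794 ctr [ 484.5 -263.8] yaw60 23.0 w 25.6 tool offset mm [  0.94 -78.64]
463 [450.3 174.8] z 0.0751 ctr [474.  -59.1] yaw60 14.0 w 24.6 tool offset mm [ 18.55 125.58]
367 [439.9 256. ] z 0.075 ctr [561.7 -62. ] yaw60 36.0 w 24.4 tool offset mm [-69.2  125.73]
nut
347 [320.5 192.6] z 0.0691 ctr [553.1  84.4] yaw60 11.0 w 22.6 tool offset mm [-0.88 -0.95]
173 [407.6 133.5] z 0.0691 ctr [524.8 178.4] yaw60 17.0 w 16.8 tool offset mm [56.04 79.03]
78 [169.6 161.1] z 0.0698 ctr [472.2 -46.9] yaw60 46.0 w 17.7 tool offset mm [  33.69 -151.25]
78 [200.4 240.1] z 0.0694 ctr [560.6 -51.3] yaw60 59.5 w 17.6 tool offset mm [ -51.46 -127.1 ]
```

View pics/w7.png

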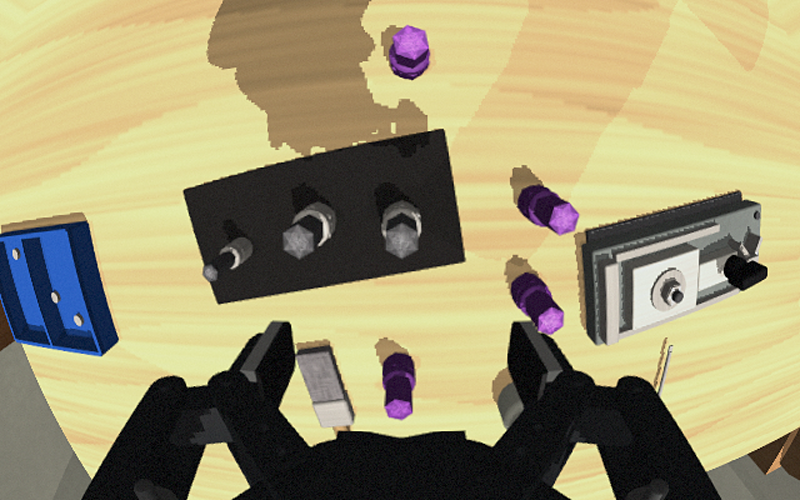

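The near big socket is centred under the tool at (400,240), 1.4 mm off along tool x, with its flats at about 27°. Descending to grip.

Emit:
arm_command(rows=[[0.14, -0.03, 5, 0, 0, 1, 1], [0.14, -0.03, 10, 0, 0, 1, 0.7], [0.14, -0.03, 14, 0, 0, 1, 0.6], [0.14, -0.03, 17, 0, 0, 1, 0.6], [0.14, -0.03, 17, 0, 0, 1, 0.45], [0.14, -0.03, 17, 0, 0, 1, 0.35], [0.14, -0.03, 17, 0, 0, 1, 0.3], [0.14, -0.03, 17, 0, 0, 1, 0]], force=40)

```text
time: 9.98
eef_pos: [0.4871, -0.1863, 0.2209]
ee_rot: [[-0.999, 0.052, 0.002], [0.052, 0.999, -0.001], [-0.002, -0.001, -1.0]]
contact_force: [0.1, 3.3, 8.8]
opening: 0.0233
```

Emit:
arm_command(rows=[[0, 0, 0, 0, 0, 0, 0], [0, 0, 0, 0, 0, 0, 0], [0, 0, 0, 0, 0, 0, 0]], force=60)

```text
time: 10.35
eef_pos: [0.487, -0.1863, 0.221]
ee_rot: [[-0.999, 0.052, 0.002], [0.052, 0.999, -0.001], [-0.002, -0.001, -1.0]]
contact_force: [-0.4, 2.7, 9.3]
opening: 0.0227
```

Run:
```python
from h import *
c=read_camera('wrist');s=state();print(s['time'],s['eef_pos'],np.degrees(np.arctan2(*s['ee_rot'][[1,0],0])),s['contact_force'],s['wrist_torque'],s['opening'])
save('w8.png',c,(150,100,490,400),2)
```

```text
10.4 [ 0.48703952 -0.18630499  0.22102702] 176.99495273168546 [-0.70700462  2.07683602  9.65297323] [0.54940737 0.08619011 0.01148933] 0.02301890289005758
```

View pics/w8.png

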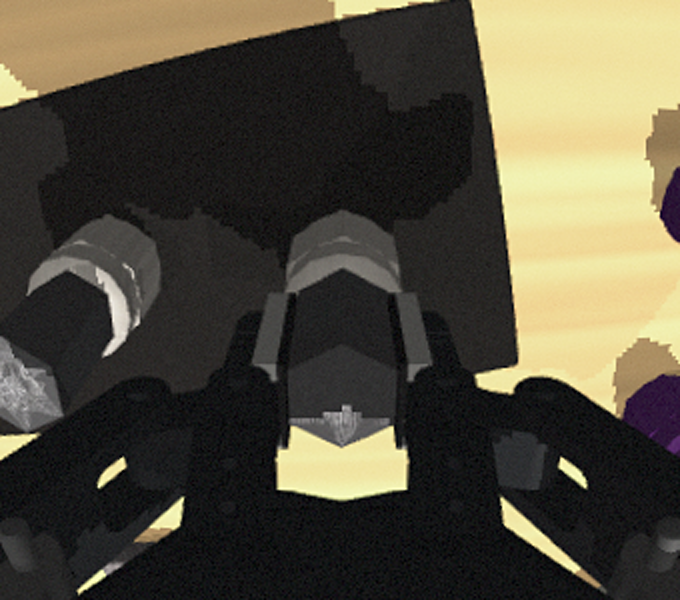

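The socket is gripped on its flats at 23 mm opening and visible between the pads. I'll lift it and carry it over the nut.

Emit:
arm_command(rows=[[0, 0, -5, 0, 0, 0, 0], [0, 0, -10, 0, 0, 0, 0], [-2, 6, -12, 0, 0, 8, 0], [-4, 12, -12, 0, 0, 15.6, 0], [-5.2, 18, -12, 0, 0, 15.6, 0], [-5.2, 23, -12, 0, 0, 15.6, 0], [-5.2, 27.37, -12, 0, 0, 15.6, 0], [-5.2, 27.37, -12, 0, 0, 15.6, 0]], force=80)

```text
time: 11.4
eef_pos: [0.5527, 0.0869, 0.3402]
ee_rot: [[-0.949, 0.316, 0.001], [0.316, 0.949, 0.0], [-0.0, 0.0, -1.0]]
contact_force: [0.4, -0.5, -1.7]
opening: 0.0228
```

Emit:
arm_command(rows=[[0, 0, 0, 0, 0, 0, 0], [0, 0, 0, 0, 0, 0, 0]])

```text
time: 11.65
eef_pos: [0.5529, 0.0834, 0.3399]
ee_rot: [[-0.947, 0.32, 0.0], [0.32, 0.947, -0.0], [-0.0, -0.0, -1.0]]
contact_force: [-0.1, 0.2, -1.0]
opening: 0.0227
```

Run:
```python
from h import *
c=read_camera('wrist');t=read_camera('scene');s=state();print(s['time'],s['eef_pos'],np.degrees(np.arctan2(*s['ee_rot'][[1,0],0])),s['contact_force'],s['wrist_torque'],s['opening'])
save('w9.png',c,(150,100,490,400),2);save('s9.png',t,(220,60,480,250),3)
```

```text
11.75 [0.55295865 0.08345094 0.33981444] 161.30912235778817 [ 0.36449271 -0.09331537 -2.8470933 ] [-0.04457402  0.0249357   0.0437457 ] 0.023101284997559476
```

View pics/w9.png

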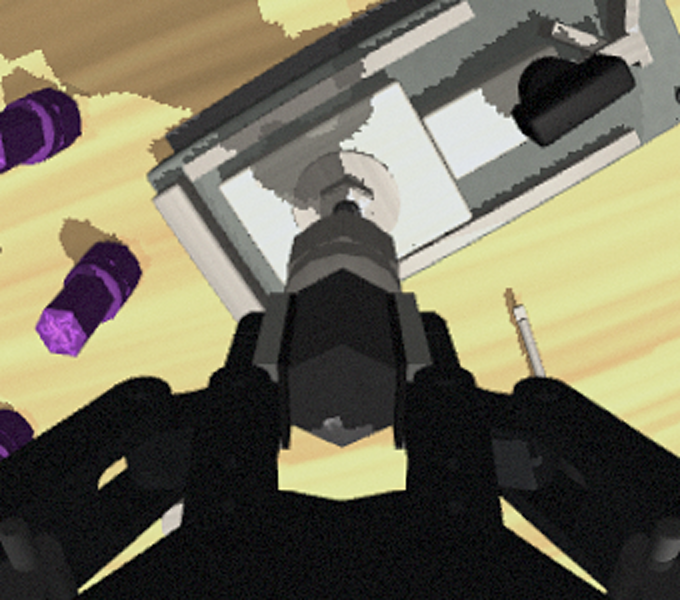

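View pics/s9.png

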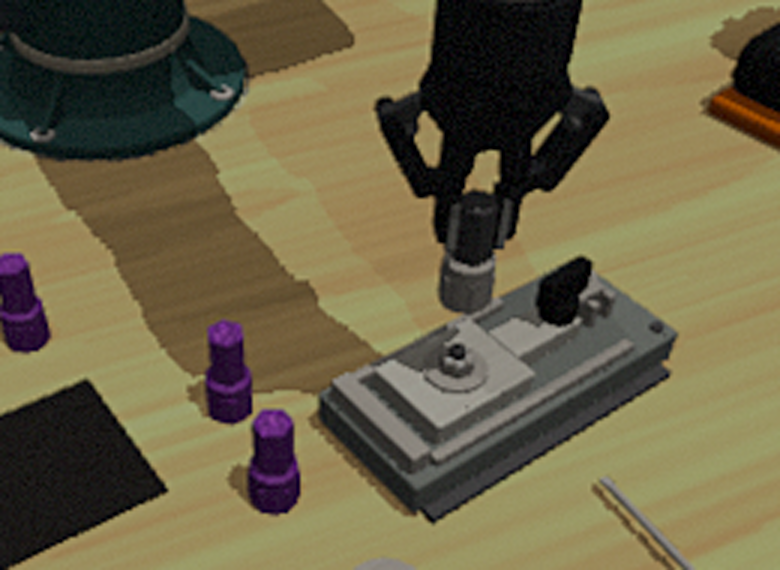

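The socket hangs straight. In this crop the stud is at (347,205) and the socket axis at x≈343, so the nut lies about 1.6 mm further along tool y. I'll correct for that and lower to just above the nut top.

Emit:
arm_command(rows=[[-0.03, 0.16, 2, 0, 0, -0.1, 0], [-0.03, 0.16, 4, 0, 0, -0.1, 0], [-0.03, 0.16, 4.7, 0, 0, -0.1, 0], [-0.03, 0.16, 4.7, 0, 0, -0.1, 0], [-0.03, 0.16, 4.7, 0, 0, -0.1, 0]])

```text
time: 12.38
eef_pos: [0.554, 0.0856, 0.2934]
ee_rot: [[-0.948, 0.318, 0.001], [0.318, 0.948, 0.0], [-0.001, 0.0, -1.0]]
contact_force: [-0.5, 0.5, -1.2]
opening: 0.0229
```

Run:
```python
from h import *
c=read_camera('wrist');t=read_camera('scene');s=state();print(s['time'],s['eef_pos'],np.degrees(np.arctan2(*s['ee_rot'][[1,0],0])),s['contact_force'],s['wrist_torque'],s['opening'])
save('w10.png',c,(220,130,420,300),4);save('s10.png',t,(320,100,430,220),5)
```

```text
12.475 [0.55390209 0.08574969 0.29333694] 161.48666734997553 [-0.39963351  0.51753499 -1.38939131] [-0.04181791  0.07309183 -0.01093263] 0.022740196180990532
```

View pics/w10.png

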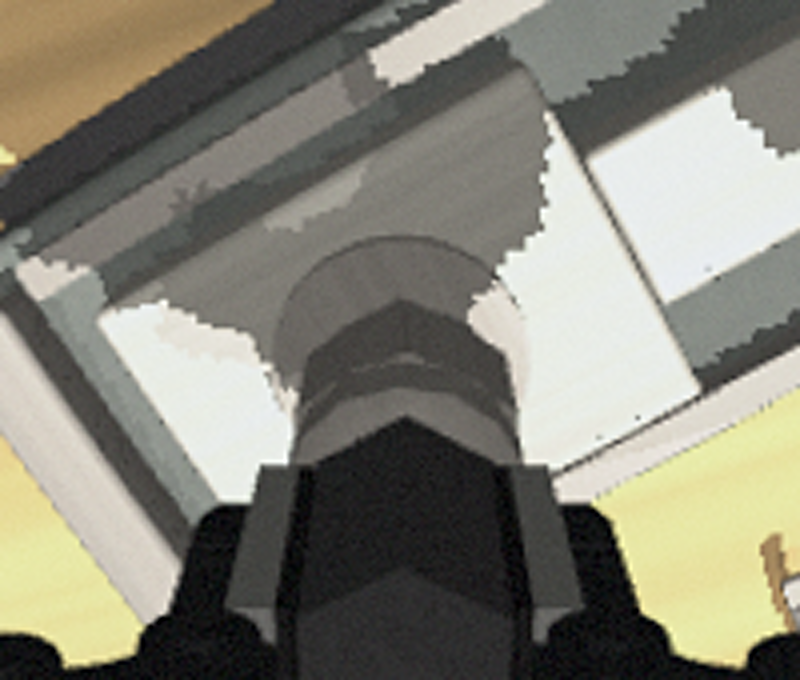

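View pics/s10.png

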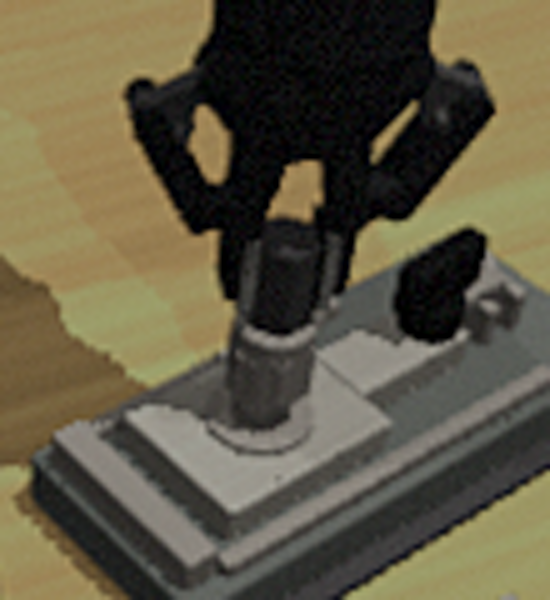

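The socket is just above the nut. In the crop its axis is at x≈405 and the washer centre at about 401, so it sits roughly 0.9 mm too far along tool y. Shifting and letting it settle.

Emit:
arm_command(rows=[[-0.015, -0.09, 0, 0, 0, 0, 0], [-0.015, -0.09, 0, 0, 0, 0, 0], [-0.015, -0.09, 0.2, 0, 0, 0, 0], [-0.015, -0.09, 0.4, 0, 0, 0, 0], [-0.015, -0.09, 0.6, 0, 0, 0, 0], [-0.015, -0.09, 0.8, 0, 0, 0, 0], [-0.015, -0.09, 0.8, 0, 0, 0, 0]])

```text
time: 13.35
eef_pos: [0.5535, 0.0849, 0.2845]
ee_rot: [[-0.948, 0.317, -0.0], [0.317, 0.948, -0.0], [0.0, -0.0, -1.0]]
contact_force: [0.4, 0.8, -1.3]
opening: 0.023
```

Run:
```python
from h import *
s=state();print(s['time'],s['eef_pos'],np.degrees(np.arctan2(*s['ee_rot'][[1,0],0])),s['contact_force'],s['wrist_torque'],s['opening'])
```

```text
13.35 [0.55351872 0.08489093 0.28447978] 161.4922350556106 [ 0.41130919  0.83658425 -1.32357934] [-0.06874988  0.01701494 -0.02066543] 0.023004666834630223
```

Emit:
arm_command(rows=[[0, 0, 0.15, 0, 0, 0, 0], [0, 0, 0.3, 0, 0, 0, 0], [0, 0, 0.45, 0, 0, 0, 0], [0, 0, 0.45, 0, 0, 0, 0]])

```text
time: 13.85
eef_pos: [0.5536, 0.0849, 0.2801]
ee_rot: [[-0.948, 0.318, -0.0], [0.318, 0.948, 0.0], [0.0, -0.0, -1.0]]
contact_force: [0.3, -0.5, -1.2]
opening: 0.0223
```

Emit:
arm_command(rows=[[0, 0, 0.15, 0, 0, 0, 0], [0, 0, 0.3, 0, 0, 0, 0], [0, 0, 0.45, 0, 0, 0, 0], [0, 0, 0.5, 0, 0, 0, 0], [0, 0, 0.5, 0, 0, 0, 0]])

```text
time: 14.48
eef_pos: [0.5536, 0.0849, 0.2752]
ee_rot: [[-0.948, 0.317, 0.0], [0.317, 0.948, 0.0], [-0.0, 0.0, -1.0]]
contact_force: [0.6, -0.8, -1.9]
opening: 0.0227
```

Run:
```python
from h import *
c=read_camera('wrist');t=read_camera('scene');p=read_camera('top');s=state();print(s['time'],s['eef_pos'],np.degrees(np.arctan2(*s['ee_rot'][[1,0],0])),s['contact_force'],s['wrist_torque'],s['opening'])
save('w11.png',c,(150,50,490,400),2);save('s11.png',t,(120,100,450,290),2.4);save('t11.png',p,(180,120,470,300),2.7)
```

```text
14.625 [0.55357746 0.0848917  0.27517865] 161.48777489676658 [ 0.71483355 -0.94398576 -1.37407994] [-0.03680635  0.04972734  0.01325381] 0.02258251872795404
```

View pics/w11.png

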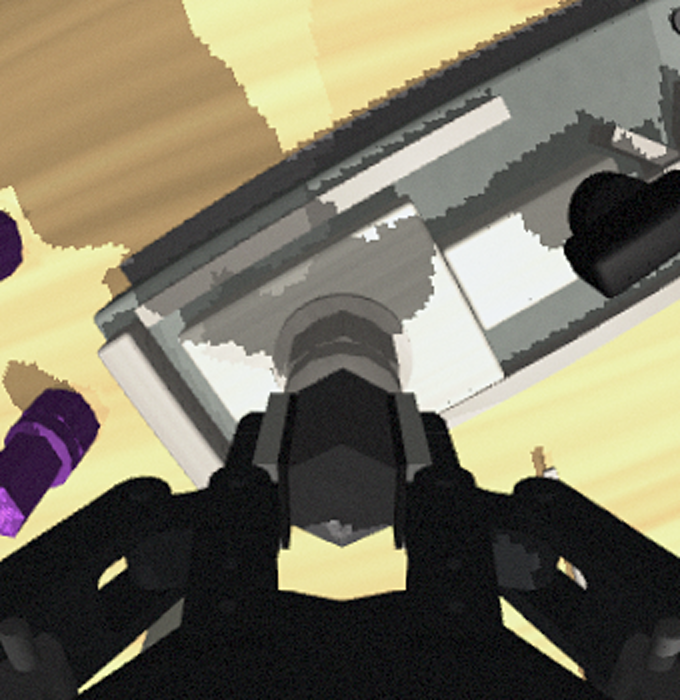

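View pics/s11.png

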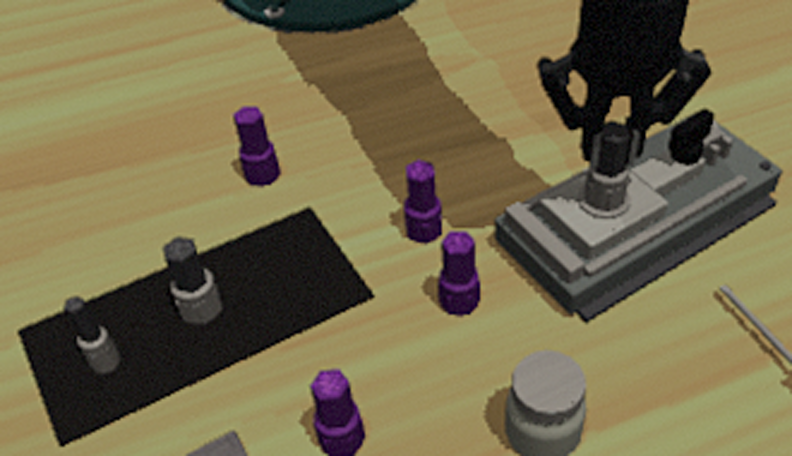

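There is still no force at the expected seat height. I'll press down a little to confirm the seat.

Emit:
arm_command(rows=[[0, 0, 0.05, 0, 0, 0, 0], [0, 0, 0.1, 0, 0, 0, 0], [0, 0, 0.15, 0, 0, 0, 0], [0, 0, 0.15, 0, 0, 0, 0]])

```text
time: 15.12
eef_pos: [0.5535, 0.0849, 0.275]
ee_rot: [[-0.948, 0.317, 0.002], [0.317, 0.948, -0.0], [-0.001, 0.0, -1.0]]
contact_force: [-6.9, 0.4, 17.8]
opening: 0.0224
```

Contact came at z=0.275, exactly the predicted seat, where a misfit would have stopped at 0.287. I'll ease the push a little, then verify with the cameras.

Emit:
arm_command(rows=[[0, 0, -0.08, 0, 0, 0, 0], [0, 0, -0.08, 0, 0, 0, 0], [0, 0, -0.08, 0, 0, 0, 0]])

```text
time: 15.5
eef_pos: [0.5536, 0.0849, 0.2751]
ee_rot: [[-0.948, 0.317, 0.001], [0.317, 0.948, -0.0], [-0.001, 0.0, -1.0]]
contact_force: [-3.9, 0.5, 9.3]
opening: 0.0225
```

Run:
```python
from h import *
c=read_camera('wrist');t=read_camera('scene');p=read_camera('top');s=state();print(s['time'],s['eef_pos'],np.degrees(np.arctan2(*s['ee_rot'][[1,0],0])),s['contact_force'],s['wrist_torque'],s['opening'])
save('w12.png',c,(220,130,520,330),2.6);save('s12.png',t,(320,100,460,230),5)
P=cloud(t)
# socket region heights in scene near the nut axis
d=np.hypot(P[...,0]-.5535,P[...,1]-.085)
Z=P[...,2]; 
for lo in np.arange(.05,.16,.006):
    m=(d<.030)&(Z>lo)&(Z<lo+.006)
    if m.any(): print(lo.round(3),m.sum(),c['pixels'].shape and t['pixels'][m].mean(0).round(0),'ctr',P[m].mean(0).round(4))
m=(np.hypot(P[...,0]-.533,P[...,1]-.183)<.04)&(Z>.08)&(Z<.11)
print('knob',m.sum(),np.nanmax(Z[m]),rect(P[m][:,:2]))
for n,x,y in [('b',.4845,-.264),('c',.508,-.346)]:
    m=(np.hypot(P[...,0]-x,P[...,1]-y)<.03)&(Z>.04); print(n,m.sum(),Z[m].max(),P[m].mean(0))
Pw=cloud(c,True);Zw=Pw[...,2]
m=(Zw>.091)&(Zw<.102)&(np.hypot(Pw[...,0]-.533,Pw[...,1]-.183)<.04)
print('knob wrist',m.sum(),rect(Pw[m][:,:2]))
```

```text
15.65 [0.55359612 0.08488744 0.27506461] 161.49353166879504 [-3.66716948  0.81801288  9.66854787] [-0.07304869  0.74900552 -0.03164142] 0.022669371346404545
0.05 133 [129. 126. 117.] ctr [0.5613 0.0794 0.0548]
0.056 122 [101.  97.  91.] ctr [0.5624 0.0786 0.0581]
0.062 34 [56. 53. 50.] ctr [0.5645 0.0766 0.0651]
0.068 37 [59. 57. 53.] ctr [0.5663 0.0791 0.071 ]
0.074 36 [57. 54. 51.] ctr [0.564  0.0767 0.0771]
0.08 39 [65. 62. 58.] ctr [0.564  0.0774 0.0828]
0.086 41 [76. 73. 68.] ctr [0.5638 0.0764 0.0894]
0.092 54 [80. 77. 72.] ctr [0.5631 0.0811 0.0941]
0.098 30 [28. 28. 26.] ctr [0.5628 0.0796 0.1014]
0.104 42 [31. 30. 28.] ctr [0.5626 0.0805 0.1071]
0.11 54 [34. 32. 29.] ctr [0.5618 0.0798 0.1131]
0.116 62 [30. 29. 28.] ctr [0.562  0.0804 0.1189]
0.122 63 [27. 26. 25.] ctr [0.561  0.0785 0.1251]
0.128 106 [36. 34. 31.] ctr [0.5581 0.082  0.1321]
0.134 78 [33. 31. 30.] ctr [0.5579 0.085  0.1362]
0.14 32 [14. 13. 12.] ctr [0.5616 0.0835 0.1437]
0.146 58 [13. 12. 11.] ctr [0.5614 0.0825 0.1489]
0.152 70 [19. 17. 15.] ctr [0.5551 0.076  0.1552]
0.158 37 [14. 14. 12.] ctr [0.5609 0.0798 0.1606]
knob 173 0.0986117331752111 (array([534.6, 182.1]), 14.5, 48.7, 16.8)
b 312 0.08291917161735896 [ 0.49194798 -0.26404416  0.06587618]
c 189 0.0817929375822406 [ 0.51319046 -0.3460384   0.0642642 ]
knob wrist 1924 (array([533.2, 181.7]), 14.6, 45.7, 16.0)
```

View pics/s12.png

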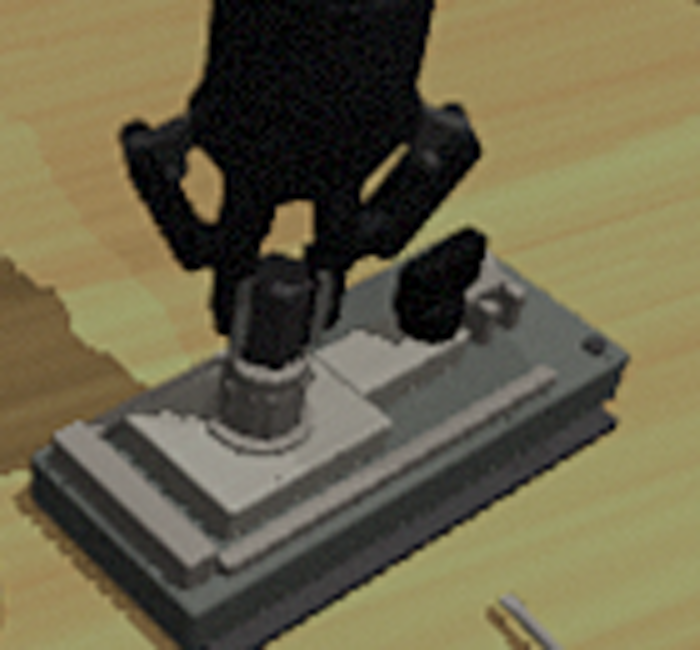

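View pics/w12.png

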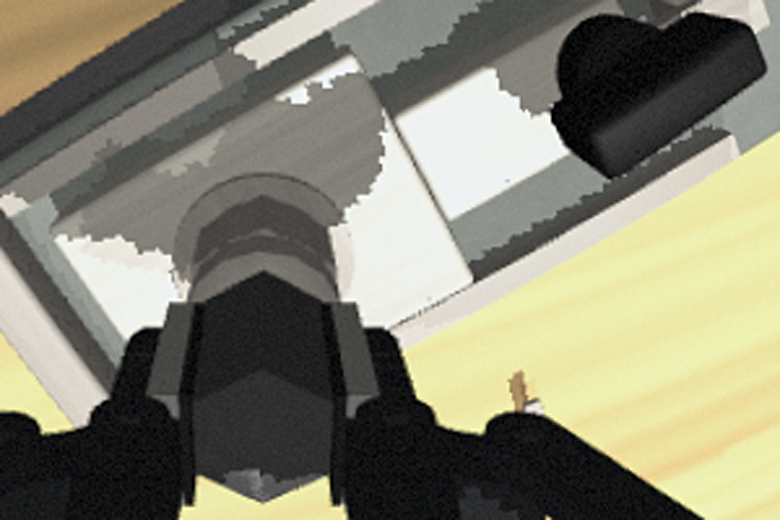

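The body-to-adapter edge is at about 0.094 m and the top at about 0.134 m, both matching a full seat (0.058 + 0.036 and 0.058 + 0.076). The washer rings the rim, the knob bar is still at 106° (about 1.49 rad), and the other two sockets are standing. Handing in.

Run:
```python
from bench import *
print(job_done())
```

```text
the job is handed in; nothing more can be done
None
```

I handed the job in at about 15.7 s of robot time. The carriage is locked and the fitting socket is seated on the nut and still gripped; `job_done()` gave no verdict.

**What I did**
- I turned the clamp knob clockwise about 85.5° (roughly 1.49 rad), close to its 1.5 rad stop, while all three sockets were still standing on the mat.
- I picked up the big socket nearest the jig by its flats. It went fully down over the nut on the first try, so I never needed the other big socket.

**Last checks**
- **Seat:** contact came at TCP z = 0.275 m, exactly where I expected the seat. A socket that didn't fit would have stopped about 12 mm higher. The socket's measured shoulder (about 0.094 m) and top (about 0.134 m) also match a full seat.
- **Grip and push:** opening was 22.7 mm on the 24 mm flats, set to 80 N, with about 10 N of downward push left on the seat.
- **Knob and other sockets:** the knob bar still read about 16°, unchanged since locking. The other big socket and the small one were standing on the mat.
- **Bystanders:** the arm never came near the jar, screwdriver or brush, but I did not measure their positions again.

**Disagreements:** camera readings of the knob and nut differed by up to 2 mm between views, within the stated calibration. Twice I corrected the socket's sideways position before lowering it, by 1.6 mm and then back by 0.9 mm; the first used a reading taken before the arm had settled. I did not measure the carriage value directly; that it is near 0 follows from the locked knob and the pin in the fork.

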